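# Fish the spacer ring out of the gap between the panel stacks

## Robot

A 6-joint arm with a two-finger parallel gripper is mounted at the origin on the work surface. World frame = base frame: x ahead of the robot, y to its left, z up, the work surface at z = 0. Lengths are in m, angles in degrees, forces in N, time in s.
With the tool pointing down it reaches from about 0.25 to 0.725 m from the base axis. Payload 9.7 kg.
Tool frame: the origin (TCP) lies midway between the tips of the shut fingers; the grasp point (between the pads) lies 19 mm behind it; x points along the fingers, y is the direction in which the jaws open and shut, and the axes are right-handed (so a half turn about x gives the same grasp; the last joint's range is limited). The gripper opens to 85 mm and grips with 20 to 120 N. Pads are 22 mm wide; open, the fingers measure 114 mm over their backs; the gripper's body (76 mm by 85 mm) begins 54 mm behind the grasp point. The pads swing forward as they close: fully open they stand 13 mm farther back than shut.
Start: joints at [77.063, 4.979, 10.078, 95.1, 0, 90], TCP at [0.123, 0.536, 0.231] pointing down, gripper open.
Joint ranges: [-179.16, 179.16], [-48.56, 103.87], [-65.8, 70.77], [-126.05, 130.52], [-82.76, 87.17], [-180, 180]. Speed limits (degrees/s): [127.2, 127.2, 147.25, 180, 180, 180].

## Interface

Orientations are given as [roll, pitch, yaw] about the fixed x, y, z axes, in that order (R = Rz(yaw) Ry(pitch) Rx(roll)).
In Python, from workcell import bot, cams gives the robot as it stands.
- The arm moves only by the tool apply_moves, never from a script. Its argument "commands" is a list of rows, each a list of 5 numbers: the shift along the tool's x, y, z in m, then the turn about the tool's x in rad, then the opening, from -1 (shut) to 1 (fully open). In form: [[tx, ty, tz, roll, hand], ...]. A call has 1 to 12 rows; each row is the pose to reach, as a shift and turn from the pose measured when the call began, along the tool's axes at that moment; what a row does not reach only later rows make up. A row lasts 1/10 s, in which the tool goes at most 50 mm and 8.59 degrees, less where a joint would pass 70% of its speed; a pose out of reach is approached as far as the arm can. A call with a gripper value outside its range is refused whole. The fingers move at their own pace and stop on an object; "newtons" is the grip in N (left out, the last holds). Time passes only in rows, so rows that repeat a pose let the fingers close. It gives the time, the measured TCP pose, the force and the opening at its end, in the units of the state.
- bot.get_obs(): the state, without advancing time (a new reading comes with each control period).
- cams.camera(name): name is "side" or "top" or "wrist"; returns a dict with "frame" (420x560x3 uint8, blue, green, red), "depth" (420x560 float32, m along the optical axis (not along the pixel's ray), 0 where there is no reading), "camera_matrix" (3x3 intrinsics, pixels), "R" (3x3) and "t" (3): a world point X has camera coordinates R X + t; the wrist camera has in their place "mount" (4x4, takes a point from camera to tool coordinates, whose origin is the TCP and whose axes are the tool frame's). Camera axes: x right, y down, z forward; pixel columns grow to the right and rows downward; lengths in m; the calibration is good to about 2 mm. A picture is of the moment at which its call begins: read the wrist's pose just before it.
- bot.job_done(): hands the job in, once; it reports no verdict.
Trained networks look in the newest picture that a camera, given by its name, has taken for a name from the list of things; names that differ only in an ending like _2 or _b are one class to them, and where a whole thing is asked for, a point or a joint stands for the part that bears it (a point fixed in the world has none). Each returns a list of dicts, best first, with "confidence" (0 to 1); they miss things now and then, are a little off and sometimes report something else, mostly with a low value. They report only what shows in the picture. A call takes as long as a camera call. They do not tell look-alikes from the thing itself.
- cams.spot_in(name, camera): "rect" ([left, top, right, bottom] in pixels, round what is visible of it).
The state is a dict: "time": time; "q": joint angles; "qd": joint speeds; "joint_efforts": joint torques, N m; "ee_pos": TCP position; "tcp_rot": TCP orientation; "wrist_force": force on the tool from outside, world axes, zero at the start; "torque": the same for the moment, N m; "opening": finger opening in m.
Only numpy, scipy, OpenCV 4.12 (cv2) and the standard library are available. Lean on these libraries where they do the work, as an engineer would, in place of code of your own. Each camera call takes 0.05 s, during which the arm holds its last target. There are 200 camera calls.

## Task

A steel spacer ring has dropped into the narrow gap between the two stacks of panels. Take the hook tool from its cradle, set the foot of its shank in the ring's hole and slide the ring out through the open end of the gap until it lies wholly outside on the white board, then lay the hook back in its cradle as it was. Touch the ring only with the hook, keep a light touch (never bear on the ring, the board or the stacks with more than 15 N) and leave everything else where it is.

Things in the scene. Friction and masses are not known exactly. Their poses are not given: they have to be found in the camera images.
- ring_mid (a point): centre of the dark steel spacer ring (half-way up): outer diameter 34 mm, hole diameter 19 mm, 5 mm thick, 25 to 40 g, lying flat on the white board in the gap, 100 to 150 mm in from the mouth
- nook: fixed white board (x -140 to +140, y -230 to +115 mm, 6 mm thick) with two stacks of panels, each 105 mm wide, 190 mm long, tops 82 mm above the bench; between them a straight gap 40 mm wide, open above and at one end. Origin: on the bench under the middle of the open end. +y points out of the gap along its centre line, z up. The gap runs from y = 0 to y = -190 mm, where a batten closes it
- mouth (a point): middle of the gap's open end, on the top face of the white board (6 mm above the bench), axes as nook
- hook_grip (a point): centre of the hook tool's wooden handle, the place to grip: a bar 20 mm wide (y), 22 mm high (z), lying along its x from -85 to +65 mm. The tool weighs 170 g, its centre of mass is about 16 mm from here towards +x. No reading while the fingers hold it
- hook: the hook tool, origin and axes as hook_grip. A steel tube (11 mm) runs from the handle along +x and at x = 90 mm bends straight down to z = -100 mm. From it sticks a telescopic shank, 7 mm thick, with a round foot 122 to 158 mm below the handle's centre line: how far it is drawn out differs each time and is not told, feel for it by touching down gently. It stays as set below 60 N
- cradle: fixed wooden cradle, origin under its centre on the bench. The hook's handle lies along its x, leg towards +x, in U notches of two uprights (12 mm thick, 60 mm wide, at x = -48 and +48 mm, 84 mm free between); notches 34 mm wide, floor 179 and cheek tops 193 mm above the bench, so the handle's centre rests at 190 mm. The grip point belongs within 30 mm along x and 12 mm along y of the origin
- hammer: claw hammer lying on the bench, bystander
- spanner: spanner lying on the bench, bystander
- bowl: white ceramic bowl 110 mm across, 45 mm high, bystander
- glue: glue bottle 60 mm in diameter, 150 mm high, bystander
- offcut: plywood offcut 60 x 110 x 12 mm lying on the outer part of the +x stack, bystander
- block: wooden block 35 x 50 x 28 mm on the white board beside the way out of the gap (about 95 mm towards +x), bystander
- dowels: open plywood box 120 x 160 x 50 mm on the bench, bystander
- ring: the spacer ring itself, origin at the centre of its underside, z along its axis
Mind the look-alikes: they are no part of the job. There is more than one size of the cradle; the job needs the smaller.

How it is judged:
By the outcome, as a careful person would: the job done as asked, in the order asked, and still so for the second after the job is handed in, with the robot touching nothing.
It also fails if it takes over 64 s, if anything falls off the work surface, if the arm or the gripper's body presses on something with over 40 N, if the wrist force passes 120 N, or if a joint passes its speed limit or range.

## Working session

There is one attempt and no reset: what is moved stays moved. The work goes in short steps, Python scripts to look and compute and a tool call to move; the robot and the scene stay as the last step left them, time stands still between calls to the robot, and variables do not carry over. Pictures are saved under pics/ and viewed, about 8 in all and at most 12, crops included, and the job is handed in when it is done.

Besides the shell and the picture viewer there is one more tool, called in YAML: its name, and indented under it one key for each argument. apply_moves: Moves the arm, as the interface text tells. Its arguments: {"type":"object","properties":{"commands":{"type":"array"},"newtons":{"type":"number"}},"required":["commands"]}

```bash
mkdir -p pics; ls; python3 - <<'E'
from workcell import bot,cams
import cv2,numpy as np,pickle
o=bot.get_obs();print({k:np.round(v,3).tolist() for k,v in o.items()})
d={}
for n in("top","side"):
    c=cams.camera(n);d[n]=c;cv2.imwrite(f"pics/{n}0.png",c["frame"])
    for k in("hook","cradle","ring","nook"):
        print(n,k,[(np.round(r["rect"]).tolist(),round(r["confidence"],2)) for r in cams.spot_in(k,n)])
pickle.dump(d,open("d.pkl","wb"))
print(d["top"]["R"],d["top"]["t"],d["side"]["R"],d["side"]["t"])
cv2.imwrite("pics/both0.png",cv2.resize(np.vstack([d["top"]["frame"],d["side"]["frame"]]),None,fx=.71,fy=.71))
E
```

```text
pics
{'time': 0.0, 'q': [77.061, 5.012, 10.035, 95.099, 0.002, 89.998], 'qd': [-0.016, -0.118, 0.072, -0.099, -0.011, 0.097], 'joint_efforts': [-0.004, -52.04, 46.48, 0.017, -0.0, 0.0], 'ee_pos': [0.123, 0.536, 0.231], 'tcp_rot': [-91.277, 89.924, -104.215], 'wrist_force': [-0.178, 0.559, -0.139], 'torque': [0.025, -0.011, -0.01], 'opening': 0.086}
top hook [([147.0, 210.0, 221.0, 228.0], 0.56)]
top cradle [([144.0, 270.0, 235.0, 317.0], 0.76), ([157.0, 208.0, 212.0, 242.0], 0.75)]
top ring []
top nook []
side hook [([266.0, 248.0, 285.0, 313.0], 0.62)]
side cradle [([257.0, 255.0, 296.0, 347.0], 0.86), ([326.0, 220.0, 383.0, 350.0], 0.83), ([332.0, 127.0, 376.0, 168.0], 0.19)]
side ring [([173.0, 295.0, 201.0, 348.0], 0.36), ([286.0, 377.0, 356.0, 414.0], 0.26)]
side nook [([207.0, 149.0, 311.0, 252.0], 0.63), ([213.0, 165.0, 233.0, 193.0], 0.63), ([336.0, 124.0, 377.0, 165.0], 0.17)]
[[ 4.39344273e-02 -9.99034401e-01 -1.75558018e-04]
 [-9.73967185e-01 -4.27929297e-02 -2.22613315e-01]
 [ 2.22390847e-01  9.95137624e-03 -9.74906806e-01]] [-0.02523353  0.52576292  1.15878681] [[-0.98698358 -0.16026853 -0.01331973]
 [-0.10388873  0.6986133  -0.70791708]
 [ 0.12276217 -0.69731876 -0.70616995]] [0.49692273 0.16430131 1.47272555]
```

View pics/top0.png

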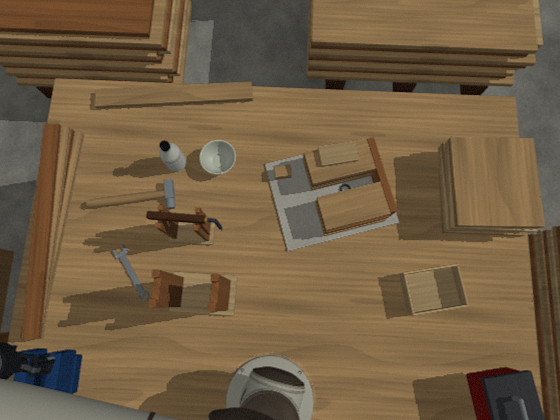

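View pics/side0.png

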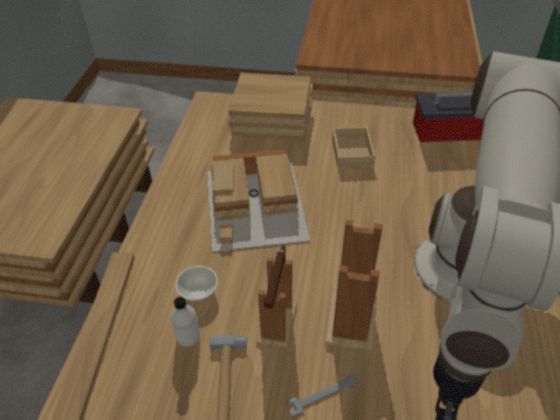

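```bash
cat > h.py <<'E'
import numpy as np,cv2
from scipy.spatial.transform import Rotation as Ro
def cloud(c,obs=None):
    h,w=c["depth"].shape;v,u=np.mgrid[:h,:w];z=c["depth"];K=c["camera_matrix"]
    P=np.stack([(u-K[0,2])/K[0,0]*z,(v-K[1,2])/K[1,1]*z,z],-1)
    if "mount" in c:
        M=c["mount"];P=P@M[:3,:3].T+M[:3,3]
        R=Ro.from_euler("xyz",obs["tcp_rot"],degrees=True).as_matrix()
        return P@R.T+np.array(obs["ee_pos"])
    return (P-c["t"])@c["R"]
def rect(P,m):
    q=P[m][:,:2]; r=cv2.minAreaRect((q*1000).astype(np.float32)); return r
E
python3 - <<'E'
from h import *;import pickle
d=pickle.load(open("d.pkl","rb"));np.set_printoptions(precision=3,suppress=True)
c=d["top"];P=cloud(c);print(c["camera_matrix"])
for u,v in[(187,219),(152,216),(210,219),(216,224),(345,188),(272,205),(290,235),(355,210),(355,165),(265,163),(290,249),(397,222),(181,235),(205,231),(410,275),(218,158)]:print(u,v,P[v,u])
Z=P[...,2]
for n,(x0,y0,x1,y1),lo,hi in[("handle",(140,205,225,232),.192,.215),("stackL",(310,175,400,240),.074,.09),("stackR",(300,140,385,190),.074,.09),("cradle",(150,200,225,245),.15,.25)]:
    m=np.zeros(Z.shape,bool);m[y0:y1,x0:x1]=1;m&=(Z>lo)&(Z<hi);print(n,m.sum(),P[m].mean(0),rect(P,m))
c=d["side"];P=cloud(c)
for u,v in[(254,193),(255,220),(278,268)]:print('side',u,v,P[v,u])
E
```

```text
[[421.673   0.    279.07 ]
 [  0.    421.673 209.769]
 [  0.      0.      1.   ]]
187 219 [0.46  0.228 0.202]
152 216 [0.463 0.317 0.202]
210 219 [0.464 0.171 0.195]
216 224 [0.458 0.16  0.161]
345 188 [ 0.614 -0.199  0.009]
272 205 [0.553 0.021 0.002]
290 235 [ 0.463 -0.037  0.006]
355 210 [ 0.53  -0.217  0.082]
355 165 [ 0.665 -0.217  0.078]
265 163 [0.687 0.049 0.   ]
290 249 [ 0.421 -0.039  0.009]
397 222 [ 0.517 -0.357  0.003]
181 235 [0.448 0.285 0.013]
205 231 [0.45  0.201 0.091]
410 275 [ 0.36 -0.39  0.01]
218 158 [0.696 0.196 0.003]
handle 607 [0.465 0.251 0.2  ] ((465.3987121582031, 245.42510986328125), (174.40501403808594, 58.24414825439453), 89.34989166259766)
stackL 2785 [ 0.554 -0.217  0.082] ((579.3366088867188, -214.48406982421875), (165.1428985595703, 213.20132446289062), 16.692373275756836)
stackR 1936 [ 0.661 -0.199  0.082] ((665.1282958984375, -186.34603881835938), (152.11705017089844, 228.77574157714844), 2.7659480571746826)
cradle 818 [0.463 0.247 0.193] ((464.77435302734375, 239.18777465820312), (172.64691162109375, 60.45710372924805), 89.25859832763672)
side 254 193 [ 0.608 -0.203  0.006]
side 255 220 [ 0.583 -0.091  0.004]
side 278 268 [0.459 0.234 0.2  ]
```

```bash
cat >> h.py <<'E'
def plan(o,target,yaw=None):
    """tool-frame shift to world target; also tool-y heading in deg"""
    R=Ro.from_euler("xyz",o["tcp_rot"],degrees=True).as_matrix()
    s=R.T@(np.array(target)-o["ee_pos"]); return np.round(s,4),np.round(np.degrees(np.arctan2(R[1,1],R[0,1])),2),R
E
python3 - <<'E'
from h import *;from workcell import bot
o=bot.get_obs()
for t in([.462,.24,.32],[.123,.536,.32]):print(*plan(o,t))
E
```

```text
[-0.0887 -0.2127  0.3965] 77.06 [[-2.17415876e-05  2.23873018e-01  9.74618321e-01]
 [-3.38603334e-05  9.74618320e-01 -2.23873019e-01]
 [-9.99999999e-01 -3.78682561e-05 -1.36093346e-05]]
[-0.0887 -0.0001 -0.0001] 77.06 [[-2.17415876e-05  2.23873018e-01  9.74618321e-01]
 [-3.38603334e-05  9.74618320e-01 -2.23873019e-01]
 [-9.99999999e-01 -3.78682561e-05 -1.36093346e-05]]
```

apply_moves:
  commands:
    - [-0.089,0,0,0,1]
    - [-0.089,0,0,0,1]
    - [-0.089,-0.213,0.397,1.345,1]
    - [-0.089,-0.213,0.397,1.345,1]
    - [-0.089,-0.213,0.397,1.345,1]
    - [-0.089,-0.213,0.397,1.345,1]
    - [-0.089,-0.213,0.397,1.345,1]
    - [-0.089,-0.213,0.397,1.345,1]
    - [-0.089,-0.213,0.397,1.345,1]
    - [-0.089,-0.213,0.397,1.345,1]
    - [-0.089,-0.213,0.397,1.345,1]
    - [-0.089,-0.213,0.397,1.345,1]

```text
time: 1.7
ee_pos: [0.4657, 0.2359, 0.3194]
tcp_rot: [-9.0, 89.9, -99.6]
wrist_force: [-0.8, 0.2, -0.3]
opening: 0.0855
```

```bash
python3 - <<'E'
from h import *;from workcell import bot,cams;import pickle
o=bot.get_obs();c=cams.camera("wrist");pickle.dump((o,c),open("w1.pkl","wb"))
cv2.imwrite("pics/w1.png",c["frame"]);P=cloud(c,o);np.set_printoptions(precision=3,suppress=True)
print(o["time"],o["ee_pos"],o["tcp_rot"],o["q"],plan(o,[0,0,0])[1])
print(c["mount"],c["camera_matrix"])
Z=P[...,2]
for lo,hi in((.18,.215),(.19,.215)):
    m=(Z>lo)&(Z<hi);print(m.sum(),P[m].min(0),P[m].max(0),rect(P,m))
E
```

```text
1.7 [0.466 0.236 0.319] [ -9.034  89.918 -99.628] [ 26.897   4.203  19.266 105.112  -0.066 117.492] -0.59
[[-0.001 -0.319  0.948 -0.142]
 [ 1.    -0.001  0.001  0.   ]
 [ 0.     0.948  0.319 -0.083]
 [ 0.     0.     0.     1.   ]] [[335.075   0.    276.226]
 [  0.    335.075 206.149]
 [  0.      0.      1.   ]]
9444 [0.238 0.13  0.18 ] [0.496 0.333 0.215] ((366.6315612792969, 226.75732421875), (282.5287780761719, 176.0819549560547), 10.066493034362793)
8359 [0.238 0.13  0.19 ] [0.496 0.333 0.215] ((366.6619567871094, 226.532958984375), (283.7908935546875, 173.98484802246094), 10.710163116455078)
```

View pics/w1.png

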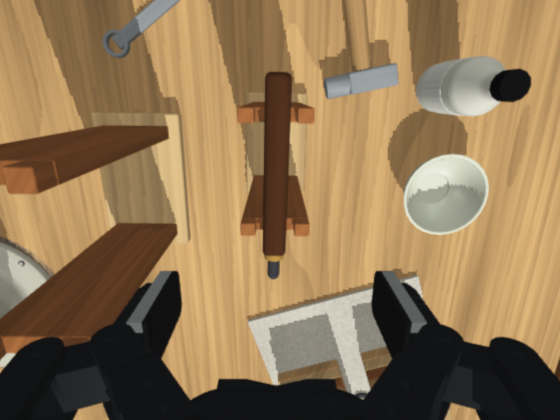

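```bash
python3 - <<'E'
from h import *;import pickle
o,c=pickle.load(open("w1.pkl","rb"));P=cloud(c,o);Z=P[...,2];np.set_printoptions(precision=4,suppress=True)
def show(n,m):
    r=rect(P,m);print(n,m.sum(),P[m].mean(0),np.median(P[m][:,2]),r)
B=np.zeros(Z.shape,bool);B[60:262,255:300]=1
m=B&(Z>.195)&(Z<.215);show("handle",m)
q=P[m];
for y0 in np.arange(.17,.33,.02):
    s=q[abs(q[:,1]-y0)<.008]
    if len(s):print(round(y0,2),s[:,0].min(),s[:,0].max(),s[:,0].mean(),s[:,2].max())
# cradle uprights
for a,b in((100,125),(215,238)):
    for l,r in((235,264),(288,318)):
        m=np.zeros(Z.shape,bool);m[a:b,l:r]=1;m&=(Z>.188)&(Z<.196);show((a,l),m)
m=np.zeros(Z.shape,bool);m[256:280,262:285]=1;m&=Z>.17;show("tube",m)
E
```

```text
handle 4641 [0.4662 0.2641 0.2005] 0.20070147248077297 ((465.99200439453125, 255.74794006347656), (154.96261596679688, 20.0552921295166), 87.8410873413086)
0.19 0.4539553258362961 0.4731582142932976 0.4636748660114528 0.202756972495448
0.21 0.4543103391892769 0.47408564787203017 0.46418845697352146 0.20266255574009354
0.23 0.4547437655353802 0.47491266627114165 0.46519570866733817 0.2037313646348476
0.25 0.45602772685446596 0.47573243532095455 0.4658121385368541 0.20338907461479977
0.27 0.45650966363488393 0.47653137064347956 0.4663918087783016 0.20291078621585357
0.29 0.4577602609785841 0.47728022348635474 0.4673001022314038 0.20270162873388886
0.31 0.4581630487499113 0.4780354274609951 0.4679271047171948 0.2028172622915132
(100, 235) 271 [0.4432 0.3023 0.1928] 0.19282666527599385 ((443.1790771484375, 302.42047119140625), (11.98116683959961, 12.571805000305176), 88.67622375488281)
(100, 288) 268 [0.4897 0.3018 0.193 ] 0.1929598440313421 ((487.1388244628906, 303.9436340332031), (18.16326904296875, 16.07479476928711), 0.24393054842948914)
(215, 235) 211 [0.4413 0.2075 0.1927] 0.19290232451798783 ((445.69384765625, 208.63333129882812), (24.95441436767578, 14.833481788635254), 21.214393615722656)
(215, 288) 222 [0.488  0.2064 0.1927] 0.19292026968332598 ((487.8796691894531, 205.6906280517578), (12.3967924118042, 13.054520606994629), 89.80342102050781)
tube 301 [0.463  0.1741 0.1989] 0.19523373728757143 ((464.4908752441406, 236.70443725585938), (164.1504364013672, 16.073415756225586), 88.9326400756836)
```

```bash
python3 - <<'E'
from h import *;import pickle
o,c=pickle.load(open("w1.pkl","rb"));P=cloud(c,o);np.set_printoptions(precision=4,suppress=True)
m=np.zeros(P.shape[:2],bool);m[110:340,0:190]=1
for lo,hi in((.05,.12),(.12,.18),(.18,.22),(.22,.4)):
    k=m&(P[...,2]>lo)&(P[...,2]<hi);print(lo,k.sum(),P[k].max(0) if k.any() else 0)
print(plan(o,[.4655,.246,.24])[0],plan(o,[.4655,.246,.171])[0])
E
```

```text
0.05 2875 [0.3271 0.2817 0.12  ]
0.12 3979 [0.3272 0.2819 0.18  ]
0.18 4043 [0.3271 0.2819 0.22  ]
0.22 9653 [0.4247 0.2814 0.381 ]
[ 0.0793 -0.0003 -0.0103] [ 0.1483 -0.0003 -0.0103]
```

apply_moves:
  commands:
    - [0.04,0,-0.01,0.025,1]
    - [0.08,0,-0.01,0.025,1]
    - [0.11,0,-0.01,0.025,1]
    - [0.135,0,-0.01,0.025,1]
    - [0.148,0,-0.01,0.025,1]
    - [0.148,0,-0.01,0.025,1]
    - [0.148,0,-0.01,0.025,1]

```text
time: 2.45
ee_pos: [0.4641, 0.2479, 0.1729]
tcp_rot: [91.0, 90.0, -0.7]
wrist_force: [-0.5, -0.3, 0.8]
opening: 0.0854
```

apply_moves:
  commands:
    - [0,0,0,0,-1]
    - [0,0,0,0,-1]
    - [0,0,0,0,-1]
    - [0,0,0,0,-1]
    - [0,0,0,0,-1]
    - [0,0,0,0,-1]
    - [0,0,0,0,-1]
    - [0,0,0,0,-1]
  newtons: 80

```text
time: 3.25
ee_pos: [0.4643, 0.2479, 0.1734]
tcp_rot: [110.6, 89.9, 19.0]
wrist_force: [0.2, -0.1, 4.3]
opening: 0.0187
```

apply_moves:
  commands:
    - [-0.02,0,0,0,-1]
    - [-0.05,0,0,0,-1]
    - [-0.09,0,0,0,-1]
    - [-0.12,0,0,0,-1]
    - [-0.12,0,0,0,-1]
    - [-0.12,0,0,0,-1]

```text
time: 3.85
ee_pos: [0.4644, 0.248, 0.2928]
tcp_rot: [109.2, 89.9, 17.5]
wrist_force: [0.1, 0.0, -3.1]
opening: 0.0186
```

```bash
python3 - <<'E'
from h import *;from workcell import bot
o=bot.get_obs();print(o["ee_pos"],o["wrist_force"],o["torque"],*plan(o,[.56,0.02,.295]))
E
```

```text
[0.46436018 0.24797315 0.29278501] [ 0.13088613  0.01014391 -3.12613432] [ 0.0361471   0.01807082 -0.03509694] [-0.0022  0.1023  0.2251] -1.68 [[ 8.78421574e-04  9.99569158e-01 -2.93381414e-02]
 [ 2.76757138e-04 -2.93383946e-02 -9.99569498e-01]
 [-9.99999576e-01  8.69923872e-04 -3.02409378e-04]]
```

apply_moves:
  commands:
    - [0,0.025,0.05,0,-1]
    - [0,0.045,0.1,0,-1]
    - [0,0.07,0.15,0,-1]
    - [0,0.09,0.19,0,-1]
    - [-0.002,0.102,0.225,0,-1]
    - [-0.002,0.102,0.225,0,-1]
    - [-0.002,0.102,0.225,0,-1]
    - [-0.002,0.102,0.225,0,-1]

```text
time: 4.65
ee_pos: [0.5592, 0.0207, 0.2936]
tcp_rot: [-109.7, 89.9, 158.7]
wrist_force: [-0.2, -0.8, -1.7]
opening: 0.0187
```

```bash
python3 - <<'E'
from h import *;from workcell import bot,cams;import pickle
o=bot.get_obs();c=cams.camera("wrist");s=cams.camera("side");pickle.dump((o,c,s),open("w2.pkl","wb"))
cv2.imwrite("pics/w2.png",c["frame"])
print(o["time"],o["ee_pos"],plan(o,[0,0,0])[1],[ (k,cams.spot_in(k,"wrist")) for k in("ring","hook","nook")])
E
```

```text
4.65 [0.55924228 0.02066154 0.2935767 ] -1.66 [('ring', []), ('hook', [{'rect': [246.4, 81.6, 305.2, 384.4], 'confidence': 0.7}]), ('nook', [{'rect': [170.8, 140.6, 416.1, 395.7], 'confidence': 0.9}])]
```

View pics/w2.png

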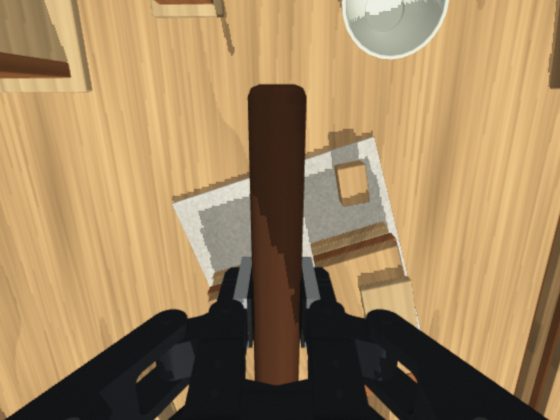

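```bash
python3 - <<'E'
from h import *;import pickle
np.set_printoptions(precision=4,suppress=True)
d=pickle.load(open("d.pkl","rb"));o,c,s2=pickle.load(open("w2.pkl","rb"))
for n,P,F in(("top",cloud(d["top"]),d["top"]["frame"]),("side",cloud(d["side"]),d["side"]["frame"])):
    Z=P[...,2];h0=np.array([.575,-.08]);best=None
    reg=(abs(P[...,0]-.6)<.2)&(abs(P[...,1]+.15)<.2)
    T=P[reg&(abs(Z-.082)<.006)];print(n,len(T),np.median(T[:,2]))
    th=np.radians(16)
    for it in range(4):
        ex=np.array([np.cos(th),np.sin(th)]);ey=np.array([-ex[1],ex[0]])
        u=(T[:,:2]-h0)@ex;v=(T[:,:2]-h0)@ey
        L=[];Rr=[]
        for y in np.arange(-.17,-.01,.01):
            k=(abs(v-y)<.006);a=u[k&(u<-.002)];b=u[k&(u>.002)]
            a=a[a>-.05];b=b[b<.05]
            if len(a)>2 and len(b)>2:L.append((y,a.max()));Rr.append((y,b.min()))
        L=np.array(L);Rr=np.array(Rr);pl=np.polyfit(*L.T,1);pr=np.polyfit(*Rr.T,1)
        th-=np.arctan((pl[0]+pr[0])/2)
        h0=h0+ex*(np.polyval(pl,0)+np.polyval(pr,0))/2
    print(np.degrees(th),np.degrees(np.arctan([pl[0],pr[0]])),"gap",np.polyval(pr,-.08)-np.polyval(pl,-.08),L[:,1],Rr[:,1])
    u=(T[:,:2]-h0)@ex;v=(T[:,:2]-h0)@ey
    vm=np.percentile(v[abs(u)<.1],[0.5,99.5]);print("y range",vm,"u range",np.percentile(u,[.5,99.5]))
    h=h0+ey*(vm[1]);print("mouth est",h)
    g=F.astype(int).sum(2)
    uu=(P[...,:2]-h)@ex;vv=(P[...,:2]-h)@ey
    k=(abs(uu)<.018)&(vv<-.07)&(vv>-.175)&(Z<.02)&(g<200)
    print("ring",k.sum(),np.median(P[k],0),P[k].min(0),P[k].max(0),np.median(uu[k]),np.median(vv[k]),np.where(k)[1].mean(),np.where(k)[0].mean())
    # board extents
    k=reg*0+1;B=(abs(Z-.006)<.004)&(F.min(2)>120)&(abs(uu)<.16)&(vv>-.02)&(vv<.14)
    print("board",np.percentile(uu[B],[1,99]),np.percentile(vv[B],99))
P=cloud(c,o);F=c["frame"];Z=P[...,2]
h=np.array([.575,-.08])
E
python3 - <<'E'
import pickle,cv2,numpy as np
d=pickle.load(open("d.pkl","rb"))
a=cv2.resize(d["top"]["frame"][130:255,255:405],None,fx=5,fy=5,interpolation=cv2.INTER_NEAREST)[:300*2,:400*2]
b=cv2.resize(d["side"]["frame"][150:250,200:310],None,fx=5,fy=5,interpolation=cv2.INTER_NEAREST)
im=np.zeros((600,800,3),np.uint8)
a=cv2.resize(d["top"]["frame"][130:255,255:405],(400,333),interpolation=cv2.INTER_CUBIC);b=cv2.resize(d["side"]["frame"][145:255,200:310],(400,400),interpolation=cv2.INTER_CUBIC)
im[:333,:400]=a;im[:400,400:]=b;cv2.imwrite("pics/crop.png",im[:400])
E
```

```text
top 4227 0.08227547738348522
17.201098403661867 [-0.0086  0.0086] gap 0.03980291572665143 [-0.0201 -0.0193 -0.0189 -0.0204 -0.0208 -0.0208 -0.0197 -0.0187 -0.0202
 -0.0203 -0.0201 -0.0211 -0.0193 -0.0193 -0.0199 -0.0199] [0.0199 0.0202 0.0195 0.02   0.0201 0.0198 0.0197 0.0197 0.02   0.02
 0.02   0.0195 0.0199 0.0202 0.0205 0.0193]
y range [-0.2346 -0.0241] u range [-0.1186  0.1162]
mouth est [ 0.5834 -0.1027]
ring 31 [ 0.6208 -0.1986  0.0111] [ 0.6068 -0.2132  0.0042] [ 0.6269 -0.1831  0.0171] 0.007561844341012416 -0.10336327480743274 344.5483870967742 186.3548387096774
board [-0.1377  0.1385] 0.11436073923549836
side 2625 0.08266976359923917
16.916693914828492 [-0.1182  0.1182] gap 0.04190788569566047 [-0.0203 -0.0216 -0.0203 -0.0203 -0.0213 -0.0205 -0.0221 -0.0209 -0.0204
 -0.022  -0.0206 -0.02   -0.0213 -0.0204 -0.022  -0.0209] [0.0201 0.0209 0.0218 0.0201 0.0205 0.0215 0.0227 0.0203 0.0212 0.02
 0.0207 0.0212 0.0199 0.0203 0.0213 0.0223]
y range [-0.2352 -0.0202] u range [-0.1184  0.1172]
mouth est [ 0.5793 -0.0997]
ring 26 [ 0.6114 -0.2011  0.0128] [ 0.5937 -0.2141  0.005 ] [ 0.6225 -0.1849  0.0197] 0.0006231619671196106 -0.10614164987764685 253.19230769230768 192.03846153846155
board [-0.1389  0.1377] 0.11091052570006489
```

View pics/crop.png

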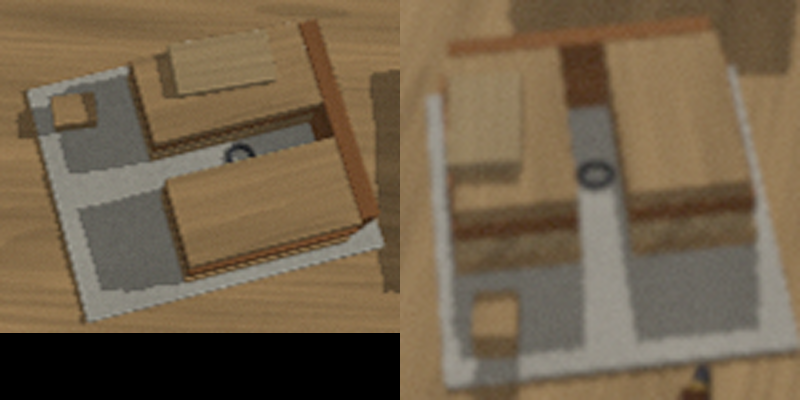

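```bash
cat >> h.py <<'E'
def ray(c,u,v,z=None):
    K=c["camera_matrix"];d=c["R"].T@np.array([(u-K[0,2])/K[0,0],(v-K[1,2])/K[1,1],1]);C=-c["R"].T@c["t"]
    return C+d*(z-C[2])/d[2]
def proj(c,X):
    p=c["camera_matrix"]@(c["R"]@np.array(X)+c["t"]);return p[:2]/p[2]
E
python3 - <<'E'
from h import *;import pickle
np.set_printoptions(precision=4,suppress=True)
d=pickle.load(open("d.pkl","rb"));o,c,s2=pickle.load(open("w2.pkl","rb"))
s=d["side"];print("cam",-s["R"].T@s["t"])
F=s["frame"].astype(int).sum(2)[180:206,240:270];print(F.min())
k=F<170;ys,xs=np.where(k);print(k.sum(),xs.min()+240,xs.max()+240,ys.min()+180,ys.max()+180)
u,v=(xs.min()+xs.max())/2+240,(ys.min()+ys.max())/2+180;X=ray(s,u,v,.009);print("ring",u,v,X)
ex=np.array([np.cos(np.radians(17)),np.sin(np.radians(17))]);ey=np.array([-ex[1],ex[0]])
for m in([.5793,-.0997],[.5834,-.1027]):
  print((X[:2]-m)@ex,(X[:2]-m)@ey)
# predicted leg
t=np.radians(-91.66);leg=np.array(o["ee_pos"])[:2]+.09*np.array([np.cos(t),np.sin(t)]);print("leg",leg)
for z in(.31,.21,.17,.15):print(proj(s2,[*leg,z]))
f=s2["frame"][100:240,190:330];cv2.imwrite("pics/s2.png",cv2.resize(f,None,fx=4,fy=4,interpolation=cv2.INTER_CUBIC))
E
```

```text
cam [0.3267 0.9918 1.1629]
151
21 240 269 190 205
ring 254.5 197.5 [ 0.6016 -0.1805  0.009 ]
-0.0023109679383636057 -0.08373547603268669
-0.0053547023236438325 -0.07966783777543436
leg [ 0.5566 -0.0693]
[258.6068 144.0316]
[259.9792 173.566 ]
[260.4912 184.5849]
[260.7399 189.937 ]
```

View pics/s2.png

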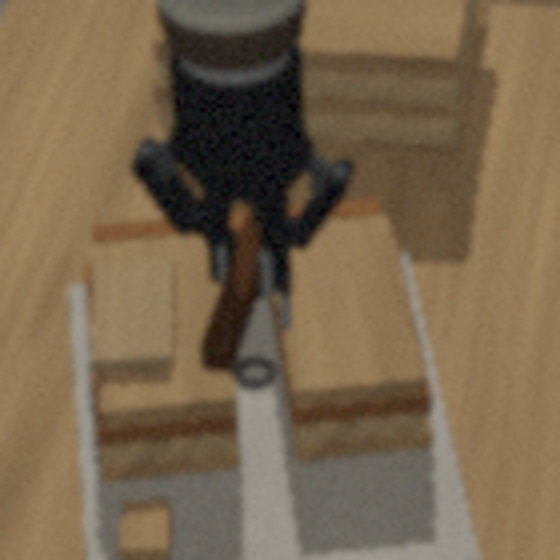

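```bash
python3 - <<'E'
from h import *;import pickle;from workcell import bot
np.set_printoptions(precision=4,suppress=True)
d=pickle.load(open("d.pkl","rb"));s=d["side"]
print("ring",ray(s,253.75,193,.0085))
o=bot.get_obs();print(o["ee_pos"],o["wrist_force"])
e=np.array(o["ee_pos"])
for z in(.2,.128):print(plan(o,[e[0]+.0155,e[1]-.003,z])[0])
E
```

```text
ring [ 0.6078 -0.2006  0.0085]
[0.5595 0.021  0.2949] [ 0.2932 -0.513  -1.5963]
[0.0949 0.0155 0.0026]
[0.1669 0.0154 0.0026]
```

apply_moves:
  commands:
    - [0.03,0.015,0.003,0,-1]
    - [0.06,0.015,0.003,0,-1]
    - [0.09,0.015,0.003,0,-1]
    - [0.12,0.015,0.003,0,-1]
    - [0.145,0.015,0.003,0,-1]
    - [0.158,0.015,0.003,0,-1]
    - [0.166,0.015,0.003,0,-1]
    - [0.167,0.015,0.003,0,-1]
    - [0.167,0.015,0.003,0,-1]
    - [0.167,0.015,0.003,0,-1]

```text
time: 5.9
ee_pos: [0.5752, 0.0177, 0.1292]
tcp_rot: [98.5, 89.8, 6.9]
wrist_force: [0.2, 0.5, -1.5]
opening: 0.0185
```

```bash
python3 - <<'E'
from h import *;from workcell import bot,cams;import pickle
o=bot.get_obs();s=cams.camera("side");t=cams.camera("top");pickle.dump((o,s,t),open("s3.pkl","wb"))
print(o["time"],o["ee_pos"],o["wrist_force"],o["torque"])
f=s["frame"][140:240,200:310];g=t["frame"][140:240,255:365];cv2.imwrite("pics/s3.png",np.hstack([cv2.resize(q,(400,364),interpolation=cv2.INTER_CUBIC) for q in(f,g)]))
E
```

```text
5.9 [0.57516711 0.01773955 0.12920225] [ 0.18738922  0.46614453 -1.45901985] [ 0.0563757  -0.01228885  0.01389778]
```

View pics/s3.png

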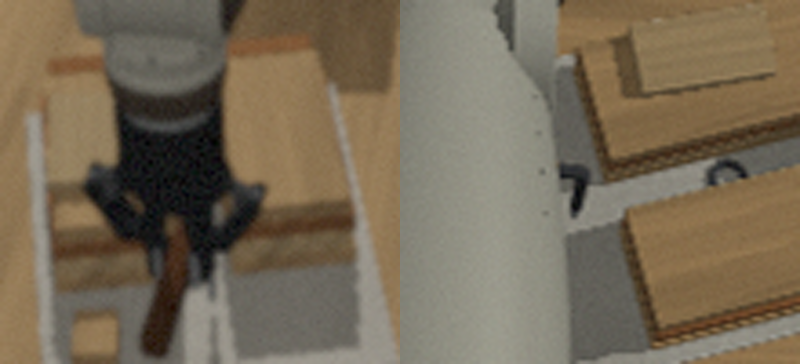

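```bash
python3 - <<'E'
from h import *;import pickle
np.set_printoptions(precision=4,suppress=True)
o,s,t=pickle.load(open("s3.pkl","rb"))
print("ring top",ray(t,345,189.1,.0085))
for z in(.006,.012,.018):print("foot top",z,ray(t,303.7,198.5,z))
e=np.array(o["ee_pos"])[:2];a=np.radians(-91.66);print("foot pred",e+.09*np.array([np.cos(a),np.sin(a)]))
P=cloud(t);print(P[193:200,298:308,2]);
for v,u in((190,300),(194,303),(196,303)):print(P[v,u])
E
```

```text
ring top [ 0.6113 -0.1994  0.0085]
foot top 0.006 [ 0.5769 -0.0748  0.006 ]
foot top 0.012 [ 0.5753 -0.0745  0.012 ]
foot top 0.018 [ 0.5738 -0.0742  0.018 ]
foot pred [ 0.5726 -0.0722]
[[0.5808 0.569  0.0091 0.0044 0.0063 0.0979 0.1    0.0986 0.0866 0.0098]
 [0.5824 0.5737 0.0115 0.0059 0.0734 0.0854 0.0895 0.0887 0.0097 0.0045]
 [0.5825 0.5735 0.0018 0.0075 0.0682 0.0743 0.0741 0.0741 0.0088 0.0088]
 [0.5831 0.5743 0.0051 0.0061 0.0591 0.0678 0.0651 0.0569 0.007  0.0091]
 [0.5826 0.5764 0.0091 0.0074 0.0346 0.0509 0.0534 0.0089 0.0105 0.0044]
 [0.5839 0.5769 0.01   0.0066 0.0265 0.0335 0.0306 0.0032 0.0026 0.0047]
 [0.5851 0.578  0.005  0.005  0.0192 0.0261 0.0052 0.0052 0.0044 0.0095]]
[ 0.603  -0.0626  0.0065]
[ 0.5694 -0.0685  0.0854]
[ 0.5682 -0.0695  0.0678]
```

apply_moves:
  commands:
    - [0.003,0,0,0,-1]
    - [0.004,0,0,0,-1]
    - [0.004,0,0,0,-1]

```text
time: 6.3
ee_pos: [0.575, 0.0177, 0.1247]
tcp_rot: [100.8, 89.9, 9.2]
wrist_force: [0.3, -0.2, -2.0]
opening: 0.0183
```

apply_moves:
  commands:
    - [0.002,0,0,0,-1]
    - [0.002,0,0,0,-1]

```text
time: 6.5
ee_pos: [0.5748, 0.0176, 0.1223]
tcp_rot: [102.4, 89.9, 10.8]
wrist_force: [0.6, -0.5, -1.4]
opening: 0.0186
```

apply_moves:
  commands:
    - [0.002,0,0,0,-1]
    - [0.002,0,0,0,-1]

```text
time: 6.7
ee_pos: [0.5749, 0.0178, 0.1205]
tcp_rot: [105.2, 89.9, 13.7]
wrist_force: [-1.0, -0.0, 1.4]
opening: 0.0189
```

apply_moves:
  commands:
    - [0.001,0,0,0,-1]
    - [0.001,0,0,0,-1]

```text
time: 6.9
ee_pos: [0.5751, 0.018, 0.1201]
tcp_rot: [105.6, 89.8, 14.0]
wrist_force: [-0.8, 2.0, 4.7]
opening: 0.0184
```

apply_moves:
  commands:
    - [-0.01,0,0,0,-1]
    - [-0.02,0,0,0,-1]
    - [-0.02,0,0,0,-1]
    - [-0.02,0.01,0.032,0,-1]
    - [-0.02,0.02,0.064,0,-1]
    - [-0.02,0.03,0.096,0,-1]
    - [-0.02,0.0396,0.1255,0,-1]
    - [-0.02,0.0396,0.1255,0,-1]
    - [-0.02,0.0396,0.1255,0,-1]
    - [-0.02,0.0396,0.1255,0,-1]

```text
time: 7.9
ee_pos: [0.611, -0.108, 0.14]
tcp_rot: [112.5, 89.8, 20.9]
wrist_force: [0.1, 0.1, -1.5]
opening: 0.0191
```

```bash
python3 - <<'E'
from h import *;from workcell import bot,cams;import pickle
o=bot.get_obs();s=cams.camera("side");t=cams.camera("top");pickle.dump((o,s,t),open("s4.pkl","wb"))
print(o["time"],o["ee_pos"],o["wrist_force"],plan(o,[0,0,0])[1])
f=s["frame"][165:215,225:285];g=t["frame"][165:215,315:375];cv2.imwrite("pics/s4.png",np.hstack([cv2.resize(q,(400,333),interpolation=cv2.INTER_CUBIC) for q in(f,g)]))
E
```

```text
7.9 [ 0.6110474  -0.10799356  0.13997431] [ 0.07671407  0.08437791 -1.54351153] -1.56
```

View pics/s4.png

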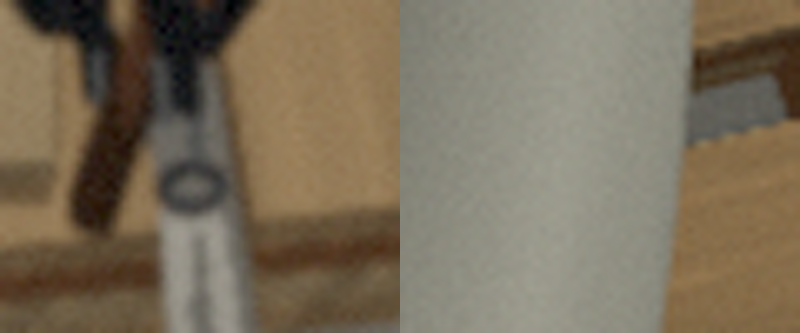

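```bash
python3 - <<'E'
from h import *;import pickle
np.set_printoptions(precision=4,suppress=True,linewidth=160)
o,s,t=pickle.load(open("s4.pkl","rb"));d=pickle.load(open("d.pkl","rb"))
e=np.array(o["ee_pos"])[:2];a=np.radians(-91.6);L=e+.09*np.array([np.cos(a),np.sin(a)]);print("foot pred",L)
for z in(.025,.04,.06,.08):print(z,proj(s,[*L,z]))
print("ring px",proj(s,[.6078,-.2006,.0085]))
print("cols",np.arange(245,266))
for v in range(177,202):print(v,s["frame"][v,245:266].mean(1).astype(int), d["side"]["frame"][v,247:262].mean(1).astype(int))
E
```

```text
foot pred [ 0.6085 -0.198 ]
0.025 [253.1427 189.678 ]
0.04 [252.9288 186.1174]
0.06 [252.6393 181.2984]
0.08 [252.3447 176.396 ]
ring px [253.7665 192.9911]
cols [245 246 247 248 249 250 251 252 253 254 255 256 257 258 259 260 261 262 263 264 265]
177 [ 52  38  48  67  72  52  36  18  27  52  77  93  90  77  87 105 113 119 117 121 122] [100  99 101 102 100 102 100 103 102 100  88  74  81 105 113]
178 [ 48  44  45  62  68  50  26  30  26  46  70  95  88  80  84 106 112 113 119 122 120] [ 99 100 101 101 101 103 100  99 100 100  89  75  85 105 112]
179 [ 47  44  38  62  69  54  32  29  24  47  68  97  97  79  83 105 114 116 120 122 120] [100 102 105 101 101 102 104 101  98 104  95  85  80  97 112]
180 [ 46  33  45  56  70  58  38  25  26  47  70  94  97  78  83 100 110 118 116 122 120] [102 104 100 100 105 100 106 103 101 103  96  80  84 100 111]
181 [ 48  33  35  59  71  68  53  47  37  52  76  99  98  87  82  92 106 116 118 120 122] [101 100 100 103  99 104 104 102 101  99  97  85  78  93 103]
182 [ 40  37  49  65  76  76  80  70  57  67  81 101  99  88  77  89 104 113 118 118 122] [1
[... 2247 characters left out ...]
4 103  92  79  78  97 101 102] [114 120 121 118 115 105 100 105 113 118 129 114  99  94  77]
198 [113 111 109 119 131 140 140 138 131 135 139 140 140 125 107  93  82  75  82  86  90] [106 115 130 137 139 135 128 135 136 137 137 124 107  95  81]
199 [106 103  99 107 128 144 149 149 141 139 139 147 145 136 115  95  80  72  74  75  81] [ 98 106 125 143 148 145 144 146 145 146 143 132 115  95  80]
200 [ 85  83  80  88 120 145 150 151 142 129 131 141 148 138 117 102  83  75  74  77  81] [ 84  93 117 141 149 149 145 149 148 148 146 138 116 101  84]
201 [ 74  75  75  82 116 141 149 150 136 120 120 145 149 138 116 100  88  77  72  78  80] [ 77  86 115 141 146 147 147 147 149 148 147 136 116  99  85]
```

apply_moves:
  commands:
    - [0,0.002,0,0,-1]
    - [0.005,0.002,0,0,-1]
    - [0.01,0.002,0,0,-1]
    - [0.012,0.002,0,0,-1]
    - [0.012,0.002,0,0,-1]

```text
time: 8.5
ee_pos: [0.6128, -0.1076, 0.1275]
tcp_rot: [117.5, 89.9, 26.0]
wrist_force: [0.0, -0.4, -2.5]
opening: 0.0188
```

apply_moves:
  commands:
    - [0.002,0,0,0,-1]
    - [0.002,0,0,0,-1]

```text
time: 8.7
ee_pos: [0.6127, -0.1076, 0.1252]
tcp_rot: [125.7, 89.9, 34.2]
wrist_force: [-0.3, 0.6, -1.9]
opening: 0.0187
```

apply_moves:
  commands:
    - [0.0015,0,0,0,-1]
    - [0.0015,0,0,0,-1]

```text
time: 8.9
ee_pos: [0.6126, -0.1076, 0.1235]
tcp_rot: [129.6, 89.9, 38.1]
wrist_force: [0.1, 0.3, -1.4]
opening: 0.0183
```

apply_moves:
  commands:
    - [0.0005,-0.001,-0.003,0,-1]
    - [0.0005,-0.002,-0.006,0,-1]
    - [0.0005,-0.003,-0.009,0,-1]
    - [0.0005,-0.004,-0.012,0,-1]
    - [0.0005,-0.005,-0.015,0,-1]
    - [0.0005,-0.006,-0.018,0,-1]
    - [0.0005,-0.006,-0.018,0,-1]

```text
time: 9.6
ee_pos: [0.607, -0.0891, 0.1231]
tcp_rot: [130.8, 89.9, 39.4]
wrist_force: [0.2, 0.7, -1.2]
opening: 0.0186
```

```bash
python3 - <<'E'
from h import *;from workcell import bot,cams;import pickle
np.set_printoptions(linewidth=160,precision=4,suppress=True)
o=bot.get_obs();s=cams.camera("side");pickle.dump((o,s),open("s5.pkl","wb"))
print(o["time"],o["ee_pos"],o["wrist_force"],*plan(o,np.array(o["ee_pos"])+[-.292*.13,.956*.13,0])[:2])
for v in range(183,206):print(v,s["frame"][v,245:266].mean(1).astype(int))
E
```

```text
9.6 [ 0.607  -0.0891  0.1231] [ 0.2207  0.7358 -1.2129] [ 0.0001 -0.0412 -0.1232] -1.5
183 [ 57  46  54  60  57  41  29   8  23  38  60  80  88  76  71  88 104 112 116 121 121]
184 [ 47  50  55  60  65  60  39  29  25  36  67  93 100  92  76  83 106 115 117 119 122]
185 [ 52  42  47  57  73  60  41  24  21  38  66  96  99  97  82  81 102 111 115 120 120]
186 [ 49  44  40  56  65  55  39  19  18  36  66  92 103  96  79  81 102 112 113 116 121]
187 [ 50  49  43  60  68  66  41  18  30  36  63  92 104  98  86  78  98 105 115 121 119]
188 [ 57  39  36  56  69  65  46  27  26  41  68  92 100 101  81  75  85 108 112 118 120]
189 [ 41  40  36  56  71  65  42  25  25  42  68  94 105  98  89  78  84 107 114 118 119]
190 [ 47  36  38  51  69  77  52  49  54  61  75  98 104 104  92  75  85 102 114 117 119]
191 [ 38  35  35  54  78  77  73  74  68  66  85  99 101 105  92  77  87 105 113 117 119]
192 [ 38  30  47  67  83  83  85  82  76  77  81  94  94  99  95  82  80 102 109 118 118]
193 [ 33  37  60  82  89  88  80  73  71  71  74  75  82  90  91  83  76  97 109 115 119]
194 [ 40  43  75  91  8
[... 335 characters left out ...]
]
198 [ 60  90 106  98  84  68  75  92  90  74  66  70  64  66  84  88  84  75  79  83  87]
199 [66 89 96 92 90 83 77 69 61 53 59 63 76 84 98 90 82 75 74 75 78]
200 [ 61  74  80  90 104 109  92  81  79  74  77  91 108 111 107 100  83  75  73  79  83]
201 [ 59  73  73  87 113 126 124 119 109 100 101 120 136 133 109 102  89  77  68  75  78]
202 [ 60  70  74  84 116 138 144 135 130 114 118 136 148 137 115 105  92  80  66  66  69]
203 [ 63  72  71  84 113 142 147 145 139 115 121 137 147 140 119 102  93  82  64  58  61]
204 [ 56  61  62  75 108 137 147 146 135 116 111 134 139 136 125 108  95  81  63  61  53]
205 [ 48  56  54  75 108 136 148 145 137 114 112 133 143 146 137 114  99  84  71  66  63]
```

apply_moves:
  commands:
    - [0,-0.002,-0.006,0,-1]
    - [0,-0.0045,-0.0135,0,-1]
    - [0,-0.007,-0.021,0,-1]
    - [0,-0.0095,-0.0285,0,-1]
    - [0,-0.012,-0.036,0,-1]
    - [0,-0.0145,-0.0435,0,-1]
    - [0,-0.017,-0.051,0,-1]
    - [0,-0.0195,-0.0585,0,-1]
    - [0,-0.022,-0.066,0,-1]
    - [0,-0.024,-0.072,0,-1]
    - [0,-0.025,-0.075,0,-1]
    - [0,-0.025,-0.075,0,-1]

```text
time: 10.85
ee_pos: [0.584, -0.0132, 0.1232]
tcp_rot: [130.0, 89.9, 38.6]
wrist_force: [0.2, -0.6, -1.8]
opening: 0.0191
```

```bash
python3 - <<'E'
from workcell import bot
o=bot.get_obs();print(o["time"],o["ee_pos"],o["wrist_force"],o["torque"])
E
```

```text
10.85 [ 0.58395928 -0.01317522  0.1231721 ] [ 0.20741138 -0.60521462 -1.77170838] [-0.04454955 -0.00816419 -0.01040908]
```

Half-way, no force. The rest, then a look.

apply_moves:
  commands:
    - [0,-0.002,-0.006,0,-1]
    - [0,-0.0045,-0.0135,0,-1]
    - [0,-0.007,-0.021,0,-1]
    - [0,-0.0095,-0.0285,0,-1]
    - [0,-0.012,-0.036,0,-1]
    - [0,-0.0145,-0.042,0,-1]
    - [0,-0.016,-0.048,0,-1]
    - [0,-0.017,-0.051,0,-1]
    - [0,-0.018,-0.053,0,-1]
    - [0,-0.018,-0.054,0,-1]
    - [0,-0.018,-0.054,0,-1]

```text
time: 11.95
ee_pos: [0.5674, 0.0413, 0.1232]
tcp_rot: [131.1, 89.9, 39.6]
wrist_force: [0.1, -0.0, -1.1]
opening: 0.0189
```

```bash
python3 - <<'E'
from h import *;from workcell import bot,cams;import pickle
o=bot.get_obs();s=cams.camera("side");t=cams.camera("top");pickle.dump((o,s,t),open("s6.pkl","wb"))
print(o["time"],o["ee_pos"],o["wrist_force"])
f=s["frame"][150:250,200:310];g=t["frame"][140:240,255:365];cv2.imwrite("pics/s6.png",np.hstack([cv2.resize(q,(400,364),interpolation=cv2.INTER_CUBIC) for q in(f,g)]))
E
```

```text
11.95 [0.56735121 0.04125451 0.12317928] [ 0.11483445 -0.03055247 -1.10609125]
```

View pics/s6.png

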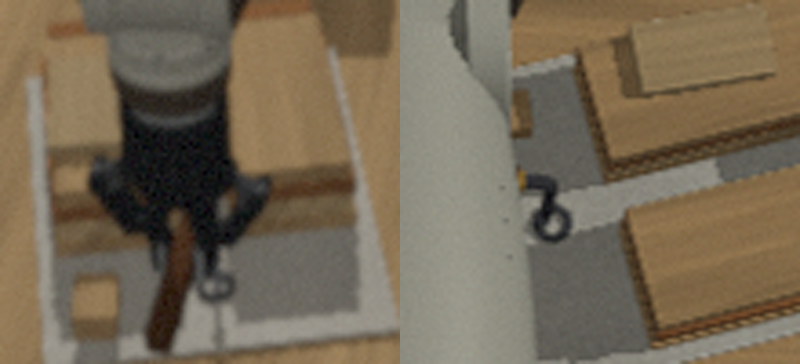

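apply_moves:
  commands:
    - [0,0.001,0.003,0,-1]
    - [0,0.001,0.003,0,-1]
    - [-0.01,0.001,0.003,0,-1]
    - [-0.03,0.001,0.003,0,-1]
    - [-0.07,0.001,0.003,0,-1]
    - [-0.11,0.001,0.003,0,-1]
    - [-0.15,0.001,0.003,0,-1]
    - [-0.169,0.001,0.003,0,-1]
    - [-0.169,0.001,0.003,0,-1]
    - [-0.169,0.001,0.003,0,-1]

```text
time: 13.05
ee_pos: [0.5682, 0.0379, 0.2918]
tcp_rot: [132.2, 89.9, 40.7]
wrist_force: [0.3, 0.3, -1.5]
opening: 0.0188
```

```bash
python3 - <<'E'
from h import *;from workcell import bot
o=bot.get_obs();print(o["time"],o["ee_pos"],*plan(o,[.4644,.248,.293])[:2])
E
```

```text
13.05 [0.56817224 0.03786413 0.29177583] [-0.0011 -0.1092 -0.2074] -1.49
```

apply_moves:
  commands:
    - [-0.001,-0.02,-0.04,0.003,-1]
    - [-0.001,-0.042,-0.08,0.003,-1]
    - [-0.001,-0.063,-0.12,0.003,-1]
    - [-0.001,-0.084,-0.16,0.003,-1]
    - [-0.001,-0.1,-0.19,0.003,-1]
    - [-0.001,-0.109,-0.207,0.003,-1]
    - [-0.001,-0.109,-0.207,0.003,-1]
    - [-0.001,-0.109,-0.207,0.003,-1]
    - [-0.001,-0.109,-0.207,0.003,-1]

```text
time: 13.95
ee_pos: [0.4648, 0.2468, 0.2921]
tcp_rot: [133.8, 90.0, 42.1]
wrist_force: [0.7, 0.6, -1.8]
opening: 0.0186
```

```bash
python3 - <<'E'
from h import *;from workcell import bot,cams
np.set_printoptions(precision=4,suppress=True)
o=bot.get_obs();c=cams.camera("wrist");P=cloud(c,o);Z=P[...,2]
print(o["time"],o["ee_pos"],*plan(o,[.4644,.248,.173])[:2])
# handle tilt + pose from the rear part (camera sees it)
B=np.zeros(Z.shape,bool);B[60:390,240:310]=1
m=B&(Z>.29)&(Z<.36);q=P[m]
for y in np.arange(.26,.345,.01):
    k=q[abs(q[:,1]-y)<.004]
    if len(k)>5:print(round(y,3),np.median(k[:,0]),k[:,0].min(),k[:,0].max(),np.median(k[:,2]))
print(q[:,1].max())
E
```

```text
13.95 [0.4648 0.2468 0.2921] [ 0.1191 -0.0005 -0.0011] -1.7
0.26 0.4613576401292135 0.4494891477995718 0.48033288006858765 0.3194573390461121
0.27 0.4657985277030521 0.45586586880345165 0.47577283863651487 0.31939057349670186
0.28 0.46614917029591846 0.4560091070867692 0.4761944893851333 0.31942909803810676
0.29 0.4664494557015877 0.45642402126568304 0.47626003572429515 0.3194435473299373
0.3 0.4667630836693203 0.45676207155110826 0.4766569900790823 0.3193776790073306
0.31 0.46700459439061404 0.45693434328829163 0.4770801213875288 0.3193655712933701
0.32 0.4673018978837774 0.4573181096398503 0.4774470909025625 0.31939622200481754
0.33 0.4673411462723198 0.4577438664273671 0.477371605208015 0.31896906886975684
0.3325745130697669
```

apply_moves:
  commands:
    - [0.03,0,-0.001,0,-1]
    - [0.06,0,-0.001,0,-1]
    - [0.09,0,-0.001,0,-1]
    - [0.105,0,-0.001,0,-1]
    - [0.112,0,-0.001,0,-1]
    - [0.115,0,-0.001,0,-1]
    - [0.117,0,-0.001,0,-1]
    - [0.117,0,-0.001,0,-1]

```text
time: 14.8
ee_pos: [0.4654, 0.2478, 0.176]
tcp_rot: [126.3, 89.9, 34.6]
wrist_force: [-0.3, -0.5, -2.5]
opening: 0.0188
```

apply_moves:
  commands:
    - [0.0015,0,0,0,-1]
    - [0.0015,0,0,0,-1]

```text
time: 15.0
ee_pos: [0.4657, 0.2479, 0.175]
tcp_rot: [124.6, 89.8, 32.8]
wrist_force: [0.1, 0.6, -1.5]
opening: 0.0189
```

apply_moves:
  commands:
    - [0.0015,0,0,0,-1]
    - [0.0015,0,0,0,-1]

```text
time: 15.2
ee_pos: [0.4657, 0.248, 0.1735]
tcp_rot: [124.0, 89.8, 32.3]
wrist_force: [0.5, 1.0, -1.1]
opening: 0.0188
```

apply_moves:
  commands:
    - [0.001,0,0,0,-1]
    - [0.001,0,0,0,-1]

```text
time: 15.4
ee_pos: [0.4657, 0.248, 0.1734]
tcp_rot: [122.2, 89.8, 30.4]
wrist_force: [-2.1, -0.7, 4.5]
opening: 0.0185
```

apply_moves:
  commands:
    - [0,0,0,0,-0.4]
    - [0,0,0,0,-0.2]
    - [0,0,0,0,0.2]
    - [0,0,0,0,0.6]
    - [0,0,0,0,1]
    - [0,0,0,0,1]
    - [0,0,0,0,1]
    - [0,0,0,0,1]

```text
time: 16.2
ee_pos: [0.4658, 0.248, 0.1734]
tcp_rot: [122.0, 89.8, 30.2]
wrist_force: [-0.2, 0.2, -0.7]
opening: 0.0852
```

apply_moves:
  commands:
    - [-0.005,0,0,0,1]
    - [-0.015,0,0,0,1]
    - [-0.04,0,0,0,1]
    - [-0.08,0,0,0,1]
    - [-0.12,0,0,0,1]
    - [-0.15,0,0,0,1]
    - [-0.15,0,0,0,1]
    - [-0.15,0,0,0,1]

```text
time: 17.0
ee_pos: [0.4655, 0.2479, 0.3243]
tcp_rot: [121.5, 89.7, 29.8]
wrist_force: [-0.5, 0.1, -0.8]
opening: 0.0856
```

```bash
python3 - <<'E'
from h import *;from workcell import bot,cams
np.set_printoptions(precision=4,suppress=True)
o=bot.get_obs();c=cams.camera("wrist");P=cloud(c,o);Z=P[...,2]
t=cams.camera("top");s=cams.camera("side")
print(o["time"],o["ee_pos"],o["wrist_force"],o["opening"])
B=np.zeros(Z.shape,bool);B[60:262,255:300]=1
m=B&(Z>.195)&(Z<.215);print(rect(P,m),np.median(P[m][:,2]),P[m][:,1].min(),P[m][:,1].max())
im=np.zeros((600,800,3),np.uint8);im[:300,:400]=cv2.resize(c["frame"],(400,300))
im[:300,400:]=cv2.resize(t["frame"],(400,300))
im[300:,:400]=cv2.resize(s["frame"][150:255,190:330],(400,300),interpolation=cv2.INTER_CUBIC)
im[300:,400:]=cv2.resize(t["frame"][130:250,255:415],(400,300),interpolation=cv2.INTER_CUBIC)
cv2.imwrite("pics/end.png",im)
E
```

```text
17.0 [0.4655 0.2479 0.3243] [-0.4813  0.1305 -0.7706] 0.0856032219925479
((466.6152038574219, 260.6187438964844), (145.347412109375, 20.03466796875), 88.23286437988281) 0.20068689114552335 0.18790117937259046 0.33341622800249043
```

View pics/end.png

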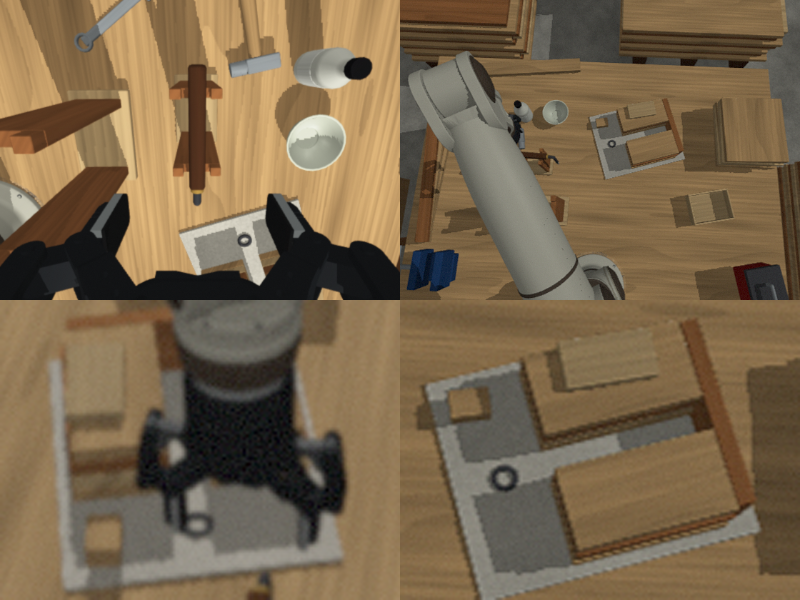

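```bash
python3 -c "
from workcell import bot
print(bot.job_done())"
```

```text
the job is handed in; nothing more can be done
None
```

The job is done and handed in at about 17 s of the 64 s allowed. I took the hook from the smaller cradle and felt for its length by touching down on the open board. I then set the foot in the ring's hole, slid the ring out of the gap and laid the hook back in its cradle.

**What the last checks showed:**
- **Ring:** the final top and wrist pictures show it lying flat on the white board, wholly outside the mouth. I aimed for its centre to end about 40 mm out, but did not measure its final position.
- **Hook:** the handle's top is at 0.201 m, as it was at the start. Its rear end is within about 1 mm of where it began, lined up as before.
- **Other things:** in the final pictures the block, offcut, stacks, hammer, spanner, bowl, glue and dowel box look unmoved; I did not measure them.
- **Forces:** the gripper is open and clear. Counting from the unloaded reading, the hook pressed on the board with at most about 6 N, and about the same when set down in the cradle. These readings come only at the end of each move, so a brief peak could have been missed.

**What disagreed:** the side and top cameras differed by 3–4 mm on where the mouth and ring were. Before lowering the foot I corrected its position by 2 mm, using the side picture with the hook over the ring.

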